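# Hold the face of a sign box open for servicing

### The arm

A 7-joint arm with a two-finger parallel gripper is mounted at the origin on the work surface; the furniture and walls round the work are solid. World frame = base frame: x ahead of the robot, y to its left, z up, the work surface at z = 0. Lengths are in m, angles in rad, forces in N, time in s.
With the tool pointing down it reaches from about 0.4 to 0.85 m from the base axis. Payload 4.5 kg.
Tool frame: the origin (TCP) lies midway between the tips of the shut fingers; the grasp point (between the pads) lies 19 mm behind it; y points along the fingers, z is the direction in which the jaws open and shut, and the axes are right-handed (so a half turn about y gives the same grasp; the last joint's range is limited). The gripper opens to 88 mm and grips with 3 to 60 N. Pads are 18 mm wide; open, the fingers measure 123 mm over their backs; the gripper's body (75 mm by 187 mm) begins 45 mm behind the grasp point.
Start: joints at [1.316, 0.689, -0.195, 1.565, 0.157, 0.902, -0.215], TCP at [0.178, -0.599, 0.239] pointing down, gripper open.
Joint ranges: [-3.01, 3.01], [-0.46, 2.08], [-1.47, 1.51], [0.13, 2.56], [-1, 4.14], [0.04, 2.09], [-2.66, 2.66]. Speed limits (rad/s): [2.57, 2.57, 3.14, 3.14, 3.14, 3.14, 3.14].

### API

Orientations are given as a 3x3 rotation matrix whose columns are the frame's x, y, z axes.
In Python, from plant import env, claw, imaging gives the robot as it stands. Calls block until the motion is done:
- env.move_pose(position, orientation): joint-space move of the TCP to a pose.
- env.movel(position, attitude=None, max_speed=0.15, f_stop=None): straight line of the TCP; attitude=None keeps the orientation; max_speed is the mean speed in m/s. With f_stop (N) it stops when the force on the tool has changed by that much, and returns True; else False.
- env.move_joints(angles): joint-space move.
- claw.move_gripper(opening, effort=None): opening from 0.0 (shut) to 1.0 (fully open); effort is the grip in N (None keeps the last); returns when the fingers have stopped.
- env.wait(seconds).
- env.inverse_kinematics(position, orientation): joint angles nearest the present ones, or None.
- imaging.grab_frame(name): name is "scene" or "top"; returns the picture (480x640x3 uint8, blue, green, red); there is no depth.
- imaging.calibration(name): a dict with "vertical_fov" (degrees; the focal length in pixels is half the picture's height over the tangent of half this angle, whatever the lens; pixels are square), "cx", "cy" (the principal point, pixels), "T" (4x4, takes a point from camera to world coordinates). Camera axes: x right, y down, z forward; pixel columns grow to the right and rows downward; lengths in m; the calibration is good to about 2 mm. A picture is of the moment at which its call begins. calibration takes no time and is no camera call.
A pose or a line that the arm cannot do raises env.Unreachable and nothing moves.
- env.hand_in(): hands the job in, once; it reports no verdict.
Trained networks look in the newest picture that a camera, given by its name, has taken for a name from the list of things; names that differ only in an ending like _2 or _b are one class to them, and where a whole thing is asked for, a point or a joint stands for the part that bears it (a point fixed in the world has none). Each returns a list of dicts, best first, with "p" (0 to 1); they miss things now and then, are a little off and sometimes report something else, mostly with a low value. They report only what shows in the picture. A call takes as long as a camera call. They do not tell look-alikes from the thing itself.
- imaging.cut_out(camera, thing): "pixels" (480x640 bool, what is visible of it) and "position" ([column, row] in pixels, amid what is visible of it).
Readings, each from a call of its own:
- env.current_clock(): time.
- env.current_q(): joint angles.
- env.current_qd(): joint speeds.
- env.current_effort(): joint torques, N m.
- env.current_position(): TCP position.
- env.current_tcp_rot(): TCP orientation.
- env.current_contact_force(): force on the tool from outside, world axes, zero at the start.
- env.current_moment(): the same for the moment, N m.
- env.current_opening(): opening from 0.0 (shut) to 1.0 (fully open).
Only numpy, scipy, OpenCV 4.12 (cv2) and the standard library are available. Lean on these libraries where they do the work, as an engineer would, in place of code of your own. Each camera call takes 0.05 s, during which the arm holds its last target.

### The job

Two acrylic panels, one blue and one orange, lean against the front of the sign box and would fall over if its face were raised: without dropping them, stand them upright in the slotted timber rack, each let go in a slot of its own. Then raise the hinged face of the sign box to 60 degrees and keep holding it there so that I can reach the LED modules: it has no stay and falls shut, so finish while still holding it. Leave the tools and the other things on the table where they are.

Things in the scene. Friction and masses are not known exactly. Their poses are not given: they have to be found in the camera images.
- sign: sign box lying on its back, fixed: aluminium tray 210 mm deep (x) by 280 mm wide (y) and 60 mm high, 3 mm walls, with LED modules inside, covered by the hinged face (opal white, red arrow, aluminium frame, 14 mm thick, so the top is at 74 mm). Origin at the centre of the tray's underside; x points from the free edge (robot's side) to the hinge side, z up
- face (a joint): hinge of the sign's face, rad: 0 closed (flat on the tray), grows as its free edge rises, stop at 1.75; 60 degrees = 1.047. No stay and almost no friction: it falls shut from anywhere below about 1.5. The face weighs about 0.45 kg; about 2 N upward at the handle lift it. Its handle moves on an arc of 248 mm radius about the hinge line
- face_handle (a point): middle of the face's pull handle: round steel bar, 12 mm thick, 84 mm long, parallel to the hinge line, standing 40 mm out in front of the face's free edge (34 mm clear gap behind the bar), level with mid-thickness of the face, 67 mm above the table when closed; moves and turns with the face
- face_hinge (a point): middle of the hinge line of the face, at the far upper edge of the tray (108 mm behind the tray's centre, 60 mm above the table; fixed); the hinge line runs along the sign's y axis
- rack: pale timber rack, fixed, 172 mm long (x) by 100 mm wide (y), 44 mm high, with four open-ended slots across it that run along its y axis; each slot 12 mm wide and 32 mm deep, floor 12 mm above the table; slots 40 mm apart along x. Origin at the centre of its underside
- slot0 (a point): middle of the floor of slot 0 of the rack, -60 mm along the rack's x from its centre; axes as the rack's (x across the slot, y along it, z up)
- slot1 (a point): middle of the floor of slot 1 of the rack, -20 mm along the rack's x from its centre; axes as the rack's (x across the slot, y along it, z up)
- slot2 (a point): middle of the floor of slot 2 of the rack, 20 mm along the rack's x from its centre; axes as the rack's (x across the slot, y along it, z up)
- slot3 (a point): middle of the floor of slot 3 of the rack, 60 mm along the rack's x from its centre; axes as the rack's (x across the slot, y along it, z up)
- panel_blue: blue acrylic panel, 8 mm thick (its x axis), 70 mm wide (y), 130 mm tall (z), 0.09 kg; origin at the centre of its lower short edge. At the start it leans against the free edge of the sign's face, beside the handle (blue and orange swap sides between starts): lower edge on the table, top tipped 15 degrees from upright away from the robot, about 125 mm high; the top 50 mm stand above the sign and are free to be pinched from both sides
- panel_blue_mid (a point): centre of the blue panel, 65 mm above its lower edge
- panel_orange: orange acrylic panel, 8 mm thick (its x axis), 70 mm wide (y), 130 mm tall (z), 0.09 kg; origin at the centre of its lower short edge. At the start it leans against the free edge of the sign's face, beside the handle (blue and orange swap sides between starts): lower edge on the table, top tipped 15 degrees from upright away from the robot, about 125 mm high; the top 50 mm stand above the sign and are free to be pinched from both sides
- panel_orange_mid (a point): centre of the orange panel, 65 mm above its lower edge
- driver_red: bystander: screwdriver with red handle, 193 mm, lying on the table; origin under its middle
- marker_black: bystander: black marker pen, 135 mm, lying; origin under its middle
- tape_measure: bystander: yellow tape measure, 43x73x62 mm, standing; origin under its middle
Mind the look-alikes: they are no part of the job. What is shaped like the panel_orange but pink is not meant.

How it is judged:
On the way, in this order (a step that is already met when the one before it is completed fails the run):
1. both panels stand upright in slots of the rack, let go, with the face still shut (x of panel_blue_mid in the frame of rack between -0.075 and 0.075 m and y of panel_blue_mid in the frame of rack between -0.035 and 0.035 m and z of panel_blue_mid in the frame of rack between 0.071 and 0.082 m and angle between the x axis of each of panel_blue, panel_orange and the x axis of rack, either way round below 0.2 rad and x of panel_orange_mid in the frame of rack between -0.075 and 0.075 m and y of panel_orange_mid in the frame of rack between -0.035 and 0.035 m and z of panel_orange_mid in the frame of rack between 0.071 and 0.082 m and contact force between the fingers and panel_blue below 0.2 N and linear speed of each of panel_blue, panel_orange below 0.03 m/s and contact force between the fingers and panel_orange below 0.2 N and value of joint face below 0.15 rad), for 0.2 s.
2. the face is held open at 60 degrees by the robot (value of joint face between 0.96 and 1.135 rad and velocity of joint face between -0.06 and 0.06 rad/s and contact force between the fingers and sign above 1 N), for 0.3 s.
At the end, for the whole second after the job is handed in: Both panels stand upright in the rack, each down in its own slot (centre 71 to 82 mm above the table, within 35 mm of the slot's middle, leaning under 11 degrees), let go; the face is open 55 to 65 degrees, still, and carried by the fingers (contact over 1 N) (all of step 2 and x of panel_blue_mid in the frame of rack between -0.075 and 0.075 m and y of panel_blue_mid in the frame of rack between -0.035 and 0.035 m and z of panel_blue_mid in the frame of rack between 0.071 and 0.082 m and angle between the x axis of each of panel_blue, panel_orange and the x axis of rack, either way round below 0.2 rad and x of panel_orange_mid in the frame of rack between -0.075 and 0.075 m and y of panel_orange_mid in the frame of rack between -0.035 and 0.035 m and z of panel_orange_mid in the frame of rack between 0.071 and 0.082 m and contact force between the fingers and panel_blue below 0.2 N and linear speed of each of panel_blue, panel_orange below 0.03 m/s and contact force between the fingers and panel_orange below 0.2 N); the arm keeps its last pose, push and grip.
It fails at once if a panel is dropped: it falls over (tips more than 60 degrees) (angle between any of panel_blue, panel_orange's own z axis and vertical above 1.05 rad).
It fails at once if the face is raised while a panel still leans there (order: panels first) (value of joint face above 0.2 rad and not ((x of panel_blue_mid in the frame of rack between -0.075 and 0.075 m and y of panel_blue_mid in the frame of rack between -0.035 and 0.035 m and z of panel_blue_mid in the frame of rack between 0.071 and 0.082 m and angle between the x axis of panel_blue and the x axis of rack, either way round below 0.2 rad) and (x of panel_orange_mid in the frame of rack between -0.075 and 0.075 m and y of panel_orange_mid in the frame of rack between -0.035 and 0.035 m and z of panel_orange_mid in the frame of rack between 0.071 and 0.082 m and angle between the x axis of panel_orange and the x axis of rack, either way round below 0.2 rad))).
It fails at once if another thing on the table is moved by more than 30 mm (distance of any of driver_red, tape_measure, marker_black from where it was at the start of the episode above 0.03 m).
It also fails if it takes over 72 s, if anything falls off the work surface, if the arm or the gripper's body presses on something with over 40 N, if the wrist force passes 120 N, or if a joint passes its speed limit or range.

## Working session

There is one attempt and no reset: what is moved stays moved. The work goes in short steps, each a Python script; the robot and the scene stay as the last script left them, time stands still between calls to the robot, and variables do not carry over. Pictures are saved under pics/ and viewed, and the job is handed in when it is done.

```bash
ls; mkdir -p pics
python3 - <<'E'
from plant import env, claw, imaging
import cv2
for n in ("scene","top"):
    im=imaging.grab_frame(n); cv2.imwrite(f"pics/a_{n}.png",im)
    c=imaging.calibration(n); print(n,c)
print(env.current_clock(),env.current_position(),env.current_tcp_rot(),env.current_opening())
E
```

```text
pics
scene {'vertical_fov': 44.318920106902105, 'cx': 317.9961944050433, 'cy': 235.99908230041302, 'T': array([[-0.8519875 , -0.39486774,  0.34379756, -0.04514217],
       [-0.52343275,  0.65700226, -0.54255523,  0.81411957],
       [-0.01163821, -0.64220518, -0.76644443,  1.24545916],
       [ 0.        ,  0.        ,  0.        ,  1.        ]])}
top {'vertical_fov': 53.539297588951364, 'cx': 319.02838601552173, 'cy': 247.17559420037614, 'T': array([[-0.01318468, -0.99481109,  0.10088143,  0.39214756],
       [-0.99988551,  0.01236788, -0.00871785, -0.01879739],
       [ 0.00742493, -0.10098482, -0.99486026,  1.145822  ],
       [ 0.        ,  0.        ,  0.        ,  1.        ]])}
0.1 [ 0.17777389 -0.59859674  0.23800493] [[-9.58578800e-01 -6.05784008e-04  2.84826818e-01]
 [-2.84827425e-01  1.52465568e-03 -9.58577599e-01]
 [ 1.46428155e-04 -9.99998654e-01 -1.63404651e-03]] 0.997213186522612
```

View pics/a_scene.png

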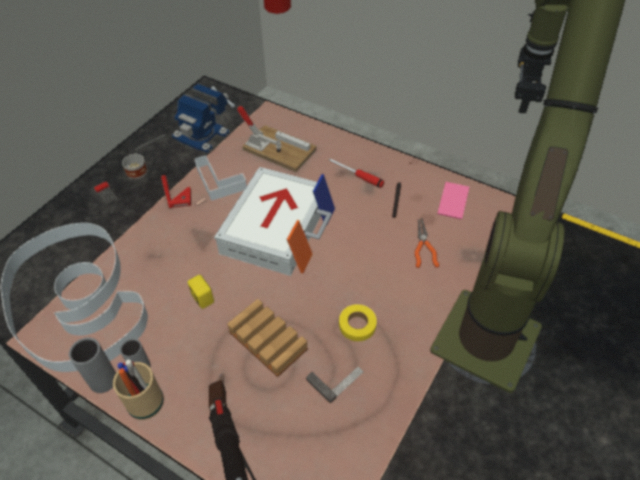

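View pics/a_top.png

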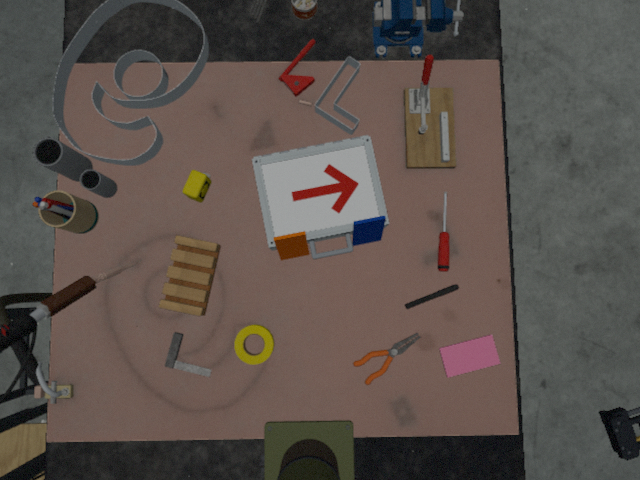

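Run:
```python
import cv2, numpy as np
t=cv2.imread("pics/a_top.png"); s=cv2.imread("pics/a_scene.png")
def crop(im,x0,y0,x1,y1,k,n):
    cv2.imwrite(n,cv2.resize(im[y0:y1,x0:x1],None,fx=k,fy=k,interpolation=cv2.INTER_CUBIC))
crop(t,240,125,400,275,5,"pics/c1.png")
crop(t,150,225,230,325,6,"pics/c2.png")
crop(s,210,160,350,290,5,"pics/c3.png")
crop(s,220,290,320,380,6,"pics/c4.png")
```

```text
(no output)
```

View pics/c1.png

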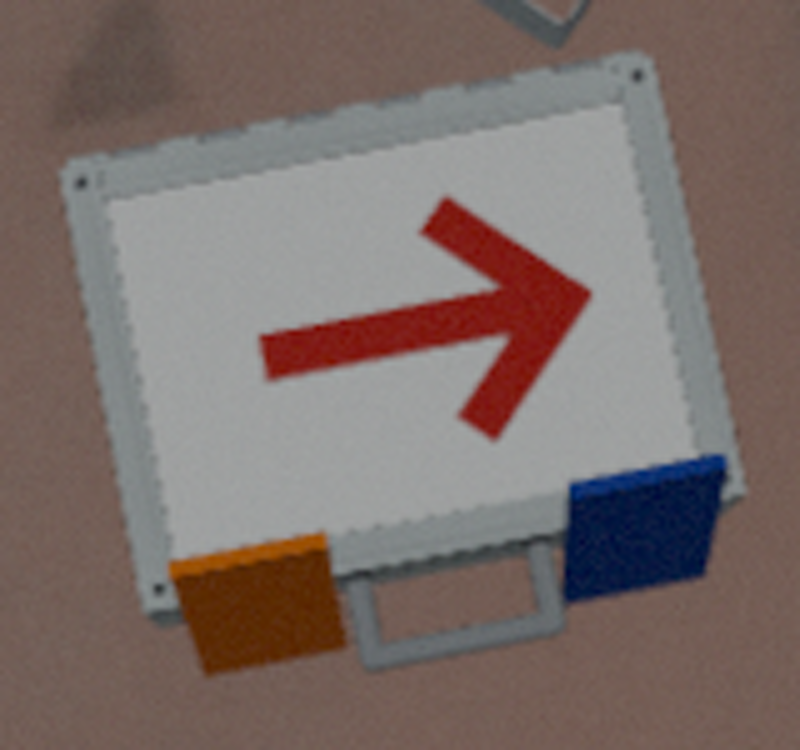

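View pics/c2.png

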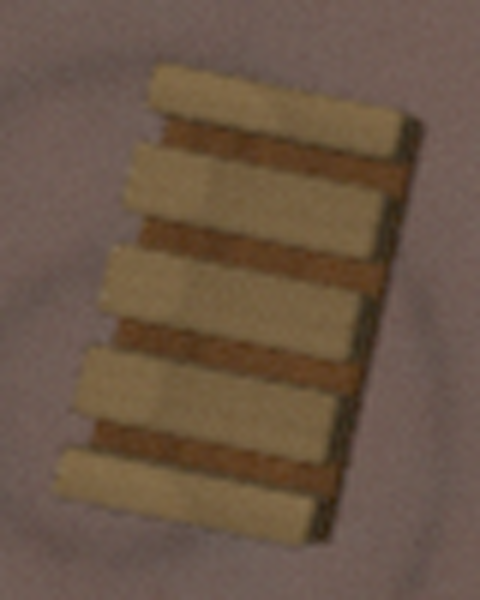

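View pics/c3.png

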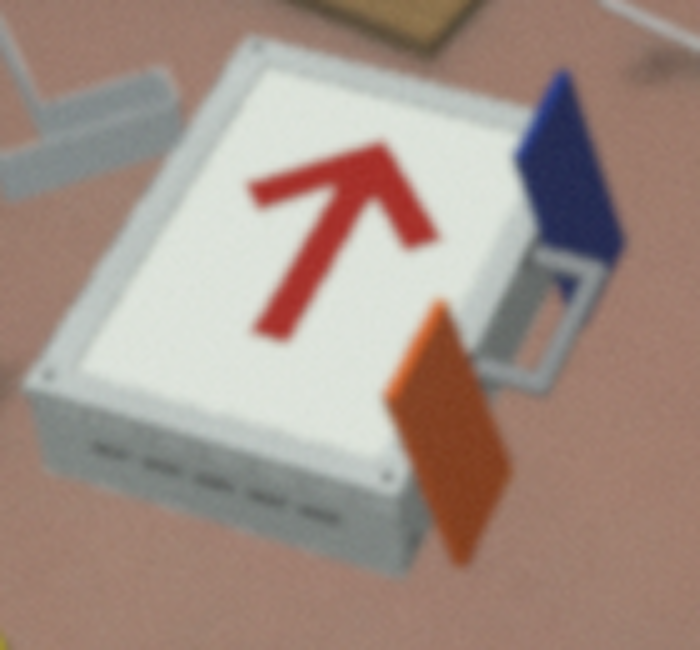

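View pics/c4.png

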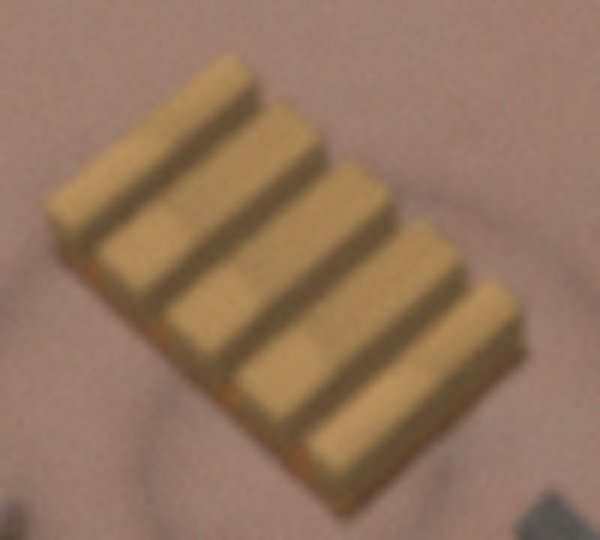

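Candidates (top view): the orange panel is at (292,246). Its look-alike, the pink sheet lying flat at (470,355), is not meant. The blue panel is at (369,231). The close crop shows that orange and blue lean on either side of the handle (331,246), and the rack is at (190,275). Next I fit the poses.

```bash
cat > geo.py <<'E'
import numpy as np
from plant import env, claw, imaging
from scipy.optimize import least_squares
C={n:imaging.calibration(n) for n in("scene","top")}
def f(n): return 240/np.tan(np.radians(C[n]["vertical_fov"])/2)
def proj(n,P):
    P=np.atleast_2d(P); Ti=np.linalg.inv(C[n]["T"]); p=P@Ti[:3,:3].T+Ti[:3,3]
    return np.c_[C[n]["cx"]+f(n)*p[:,0]/p[:,2], C[n]["cy"]+f(n)*p[:,1]/p[:,2]]
def back(n,uv,z):
    uv=np.atleast_2d(uv).astype(float); T=C[n]["T"]
    d=np.c_[(uv[:,0]-C[n]["cx"])/f(n),(uv[:,1]-C[n]["cy"])/f(n),np.ones(len(uv))]@T[:3,:3].T
    o=T[:3,3]; return o+d*((z-o[2])/d[:,2])[:,None]
def uncrop(p,x0,y0,k): return (np.array(p,float)+.5)/k-.5+[x0,y0]
def place(v,L): # v: x,y,yaw ; L Nx3
    c,s=np.cos(v[2]),np.sin(v[2]); return np.c_[v[0]+c*L[:,0]-s*L[:,1], v[1]+s*L[:,0]+c*L[:,1], L[:,2]]
def fit(L,obs,v0): # obs: list (cam,uv array) matching L
    r=least_squares(lambda v:np.concatenate([(proj(n,place(v,L))-uv).ravel() for n,uv in obs]),v0)
    return r.x, np.sqrt(np.mean(r.fun**2))
E
python3 - <<'E'
from geo import *
np.set_printoptions(precision=4,suppress=True)
# rack, local x ~ world x (large x), y left
L=np.array([[.086,.05,.044],[.086,-.05,.044],[-.086,-.05,.044],[-.086,.05,.044]])
t=uncrop([[152,65],[408,115],[308,545],[55,490]],150,225,6)
s=uncrop([[48,210],[232,52],[522,300],[335,475]],220,290,6)
print(back("top",t,.044),back("scene",s,.044))
for o in ([("top",t)],[("scene",s)],[("top",t),("scene",s)]): print("rack",fit(L,o,[.45,.28,0]))
# extra edges in the top view: left ends & right ends of bars
# face top corners
t=uncrop([[145,612],[62,163],[652,52],[745,490]],240,125,5)
s=uncrop([[400,490],[28,385],[245,38],None and 0 or [245,38]],210,160,5)
B=back("top",t,.074);print(B)
print([np.linalg.norm(B[i]-B[(i+1)%4]) for i in range(4)])
print(back("scene",s[:3],.074))
for hx in (.105,.107):
  L=np.array([[-hx,.14,.074],[hx,.14,.074],[hx,-.14,.074],[-hx,-.14,.074]])
  print("sign top",fit(L,[("top",t)],[.6,0,0]),"scene",fit(L[:3],[("scene",s[:3])],[.6,0,0]))
# handle bar: top-ish outer corners
h=uncrop([[372,668],[562,628],[368,648],[555,614]],240,125,5); print("handle",back("top",h,.070))
hs=uncrop([[540,390],[605,262]],210,160,5); print(back("scene",hs,.070))
# panel tops
z=.125
print("orange top",back("top",uncrop([[172,565],[325,534]],240,125,5),z),back("scene",uncrop([[388,398],[440,302]],210,160,5),z))
print("blue top",back("top",uncrop([[570,485],[724,456]],240,125,5),z),back("scene",uncrop([[518,155],[563,68]],210,160,5),z))
print("orange bot",back("top",uncrop([[208,675],[346,646]],240,125,5),0),back("scene",uncrop([[462,568],[512,468]],210,160,5),0))
print("blue bot",back("top",uncrop([[566,602],[705,575]],240,125,5),0),back("scene",uncrop([[580,330],[625,240]],210,160,5),0))
E
```

```text
[[0.5356 0.3067 0.044 ]
 [0.5148 0.2074 0.044 ]
 [0.3502 0.2441 0.044 ]
 [0.3723 0.3409 0.044 ]] [[0.534  0.307  0.044 ]
 [0.5151 0.2083 0.044 ]
 [0.3524 0.2443 0.044 ]
 [0.3725 0.3433 0.044 ]]
rack (array([ 0.4433,  0.2748, -0.2131]), np.float64(0.6955883524057138))
rack (array([ 0.4438,  0.2756, -0.2174]), np.float64(0.8754615934906456))
rack (array([ 0.4435,  0.2752, -0.2152]), np.float64(0.8076777599307075))
[[ 0.5027  0.0859  0.074 ]
 [ 0.7113  0.1236  0.074 ]
 [ 0.7611 -0.15    0.074 ]
 [ 0.5552 -0.1875  0.074 ]]
[np.float64(0.21205865970788224), np.float64(0.2781394389403226), np.float64(0.20937968421983846), np.float64(0.2783861402229343)]
[[ 0.5045  0.0822  0.074 ]
 [ 0.7082  0.1242  0.074 ]
 [ 0.7623 -0.1473  0.074 ]]
sign top (array([ 0.6326, -0.032 ,  0.183 ]), np.float64(0.3836686028609584)) scene (array([ 0.6336, -0.0333,  0.1994]), np.float64(0.40949425054373306))
sign top (array([ 0.6326, -0.032 ,  0.1829]), np.float64(0.618344866473258)) scene (array([ 0.6328, -0.0334,  0.1933]), np.float64(0.7571190398058826))
handle [[ 0.4763 -0.0165  0.07  ]
 [ 0.4934 -0.1031  0.07  ]
 [ 0.4854 -0.0148  0.07  ]
 [ 0.4998 -0.1     0.07  ]]
[[ 0.4802 -0.0128  0.07  ]
 [ 0.4972 -0.1073  0.07  ]]
orange top [[0.5177 0.0692 0.125 ]
 [0.5304 0.003  0.125 ]] [[0.5173 0.069  0.125 ]
 [0.5296 0.0025 0.125 ]]
blue top [[ 0.5505 -0.1035  0.125 ]
 [ 0.5624 -0.1707  0.125 ]] [[ 0.5506 -0.1063  0.125 ]
 [ 0.5644 -0.1751  0.125 ]]
orange bot [[ 0.4793  0.0628  0.    ]
 [ 0.4926 -0.0039  0.    ]] [[ 0.4829  0.0624  0.    ]
 [ 0.4957 -0.0077  0.    ]]
blue bot [[ 0.5126 -0.1107  0.    ]
 [ 0.525  -0.1785  0.    ]] [[ 0.5152 -0.1108  0.    ]
 [ 0.5283 -0.1828  0.    ]]
```

```bash
cat >> geo.py <<'E'
SY=.185; RY=-.215; RC=np.array([.4435,.2752,0])
xs=np.array([np.cos(SY),np.sin(SY),0]); rx=np.array([np.cos(RY),np.sin(RY),0]); Z=np.array([0,0,1.])
t15=np.radians(15); U=np.sin(t15)*xs+np.cos(t15)*Z; N=np.cos(t15)*xs-np.sin(t15)*Z
TOPC={"orange":np.array([.5202,.0353,.1266]),"blue":np.array([.5532,-.1397,.1266])}
def rot(y,z): return np.c_[np.cross(y,z),y,z]
RL=lambda sg:rot(-U,sg*N)
RD=lambda sg:rot(-Z,sg*rx)
def slot(i): return RC+rx*(-.06+.04*i)
E
python3 - <<'E'
from geo import *
np.set_printoptions(precision=3,suppress=True)
for sg in(1,-1):
  for n,p,R in [(c+a,TOPC[c]+U*(-.035+d),RL(sg)) for c in TOPC for a,d in(("pre",.075),("g",0))]+[(f"s{i}",slot(i)+Z*h,RD(sg)) for i in range(4) for h in(.2,.107)]:
    print(sg,n,p,env.inverse_kinematics(p,R))
  for a in (0,30,45,60):
    hp=np.array([.4887,-.0586,.067]); th=np.radians(a); hg=hp+.248*xs
    p=hg-.248*(np.cos(th)*xs-np.sin(th)*Z)
    for k in(0,.5,.8):
      b=th*k; y=-np.cos(b)*Z+np.sin(b)*xs; z=np.cos(b)*xs+np.sin(b)*Z
      print(sg,"face",a,k,env.inverse_kinematics(p+.019*y,rot(y,sg*z)))
E
```

```text
1 orangepre [0.53  0.037 0.165] [ 0.13   0.826 -0.532  1.661  0.41   1.046 -0.379]
1 orangeg [0.511 0.034 0.093] [ 0.117  0.91  -0.496  1.76   0.485  0.876 -0.447]
1 bluepre [ 0.563 -0.138  0.165] [ 0.36   0.864 -0.47   1.525  0.443  1.127 -0.077]
1 blueg [ 0.544 -0.141  0.093] [ 0.35   0.937 -0.421  1.623  0.49   0.959 -0.119]
1 s0 [0.385 0.288 0.2  ] [-0.687  0.566 -0.08   2.036  0.084  0.543 -1.041]
1 s0 [0.385 0.288 0.107] [-0.96   0.78   0.369  2.122 -0.77   0.373 -0.172]
1 s1 [0.424 0.279 0.2  ] [-0.491  0.604 -0.289  1.954  0.282  0.622 -1.178]
1 s1 [0.424 0.279 0.107] [-0.895  0.798  0.374  2.044 -0.689  0.424 -0.199]
1 s2 [0.463 0.271 0.2  ] [-0.402  0.642 -0.349  1.87   0.329  0.687 -1.158]
1 s2 [0.463 0.271 0.107] [-0.712  0.787  0.163  1.953 -0.284  0.422 -0.552]
1 s3 [0.502 0.262 0.2  ] [-0.348  0.678 -0.362  1.781  0.335  0.744 -1.101]
1 s3 [0.502 0.262 0.107] [-0.511  0.801 -0.089  1.855  0.136  0.491 -0.908]
1 face 0 0 [ 0.132  0.863 -0.174  2.093  0.604  0.233 -0.388]
1 face 0 0.5 [ 0.132  0.863 -0.174  2.093  0.604  0.233 -0.388]
1 face 0 0.8 [ 0.132  0.863 -0.174  
[... 1637 characters left out ...]
.077  0.876  0.17   2.103 -0.661  0.214 -2.274]
-1 face 0 0.8 [-0.077  0.876  0.17   2.103 -0.661  0.214 -2.274]
-1 face 30 0 [-0.215  0.692  0.379  1.954 -0.448  0.578 -2.491]
-1 face 30 0.5 [ 0.007  0.61   0.064  2.167 -0.731  0.147 -2.189]
-1 face 30 0.8 [ 0.579  0.72  -0.818  2.273  1.857  0.44   1.553]
-1 face 45 0 [-0.236  0.658  0.401  1.795 -0.353  0.76  -2.608]
-1 face 45 0.5 [ 0.035  0.536  0.019  2.124 -0.786  0.139 -2.146]
-1 face 45 0.8 [ 0.798  0.842 -1.247  2.288  1.958  0.737  1.526]
-1 face 60 0 [-0.274  0.685  0.472  1.6   -0.363  0.945 -2.635]
-1 face 60 0.5 [ 0.082  0.512 -0.064  2.057 -0.906  0.099 -2.04 ]
-1 face 60 0.8 [ 0.793  0.856 -1.248  2.282  2.261  0.779  1.312]
```

```bash
cat >> geo.py <<'E'
import cv2
def snap(tag):
    for n in("scene","top"): cv2.imwrite(f"pics/{tag}_{n}.png",imaging.grab_frame(n))
def crop(im,x0,y0,x1,y1,k,n): cv2.imwrite(n,cv2.resize(im[y0:y1,x0:x1],None,fx=k,fy=k,interpolation=cv2.INTER_CUBIC))
E
python3 - <<'E'
from geo import *
T=TOPC["orange"]; R=RL(1)
env.move_pose(T+U*.1,R); print(env.current_clock(),env.current_position()-(T+U*.1))
claw.move_gripper(.42,20); print(env.current_clock())
env.movel(T+U*.02,max_speed=.1)
snap("b"); print(env.current_clock(),env.current_position()-(T+U*.02),env.current_contact_force())
s=cv2.imread("pics/b_scene.png"); crop(s,230,130,370,290,4,"pics/b1.png")
t=cv2.imread("pics/b_top.png"); crop(t,220,180,400,280,4,"pics/b2.png")
E
```

```text
2.7167 [ 1.37559128e-04 -1.44863299e-03 -7.85104315e-05]
3.5833
4.6333 [0.00062779 0.00024513 0.00058063] [ 0.07974197  0.03331469 -0.56511639]
```

View pics/b1.png

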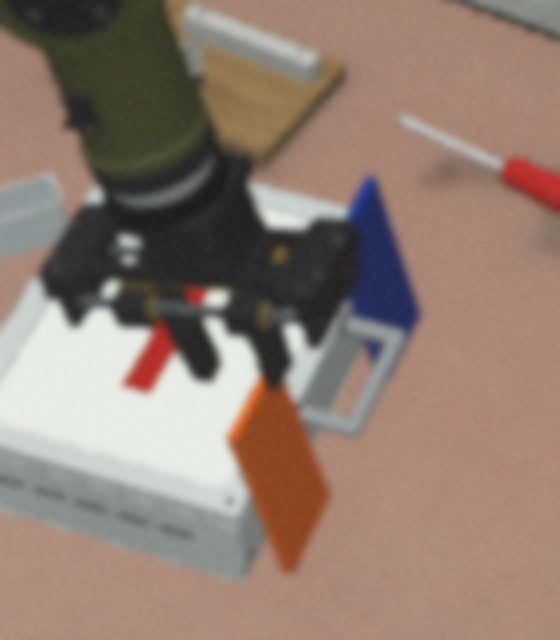

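View pics/b2.png

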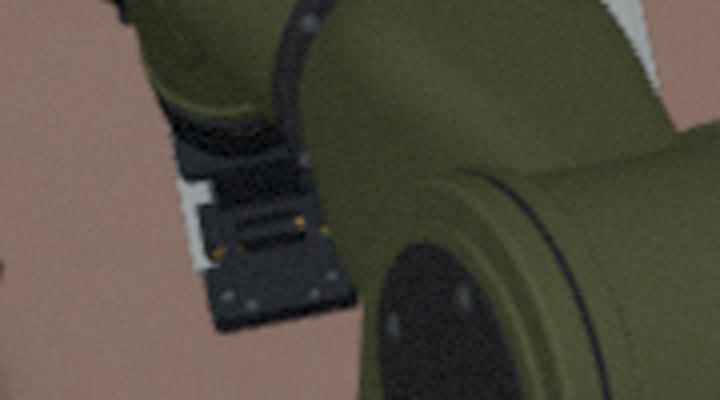

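Run:
```python
from geo import *
T=TOPC["orange"]; p=env.current_position(); o=env.current_opening()*.044
for q in (T,p,p-N*o,p+N*o,p-N*(o+.017)): print((proj("scene",q)[0]-[230,130])*4)
print(o)
```

```text
[254.49262789 397.8029805 ]
[244.31760347 374.55508889]
[270.66084843 377.0406808 ]
[218.2581199  372.09627103]
[295.17330117 379.35353004]
0.018461725906945014
```

The scene crop shows the two fingertips at (275,385) and (205,375), straddling the orange panel's top edge as predicted. Descend and grip.

Run:
```python
from geo import *
T=TOPC["orange"]
print(env.movel(T-U*.035,max_speed=.08,f_stop=6), env.current_position()-(T-U*.035), env.current_contact_force())
claw.move_gripper(0,20); print("open",env.current_opening()*88,env.current_contact_force())
p=env.current_position()
env.movel(p+Z*.14,max_speed=.12)
print("open",env.current_opening()*88,env.current_contact_force(),env.current_clock())
snap("d"); s=cv2.imread("pics/d_scene.png"); crop(s,200,80,400,280,3,"pics/d1.png")
```

```text
False [0.00042664 0.00019168 0.00024871] [ 0.20574804 -0.62809171  1.09651661]
open 8.09655713600857 [ 0.01200659 -0.36448767 -0.07522642]
open 7.634073691822725 [-0.49046785 -0.50559444 -1.46841138] 7.325
```

View pics/d1.png

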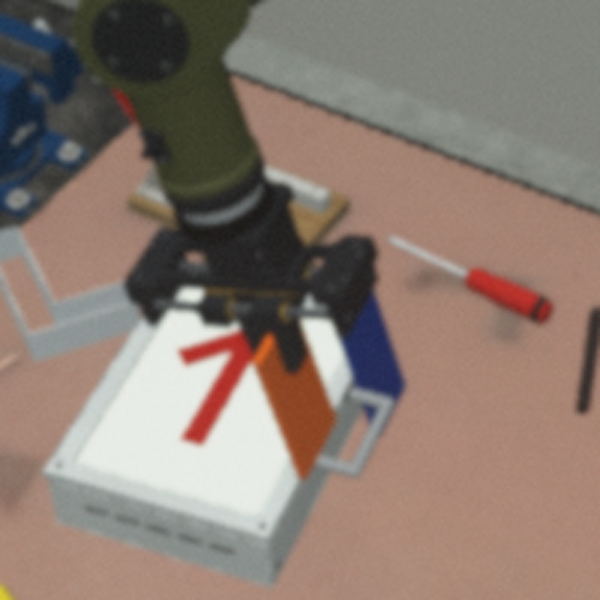

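The orange panel is gripped (7.6 mm opening) and lifted clear of the sign, and the blue panel is undisturbed. Next I move to hover over slot 3.

Run:
```python
from geo import *
env.move_pose(slot(3)+Z*.24,RD(1)); 
env.movel(slot(3)+Z*.16,max_speed=.12); env.wait(.2)
print(env.current_position()-(slot(3)+Z*.16),env.current_contact_force(),env.current_opening()*88,env.current_clock())
snap("e"); s=cv2.imread("pics/e_scene.png"); crop(s,200,240,340,380,5,"pics/e1.png")
t=cv2.imread("pics/e_top.png"); crop(t,140,200,260,330,5,"pics/e2.png")
```

```text
[0.0004214  0.00024608 0.00076535] [-0.61138591  0.02477915 -1.42787484] 7.60741866238274 9.35
```

View pics/e1.png

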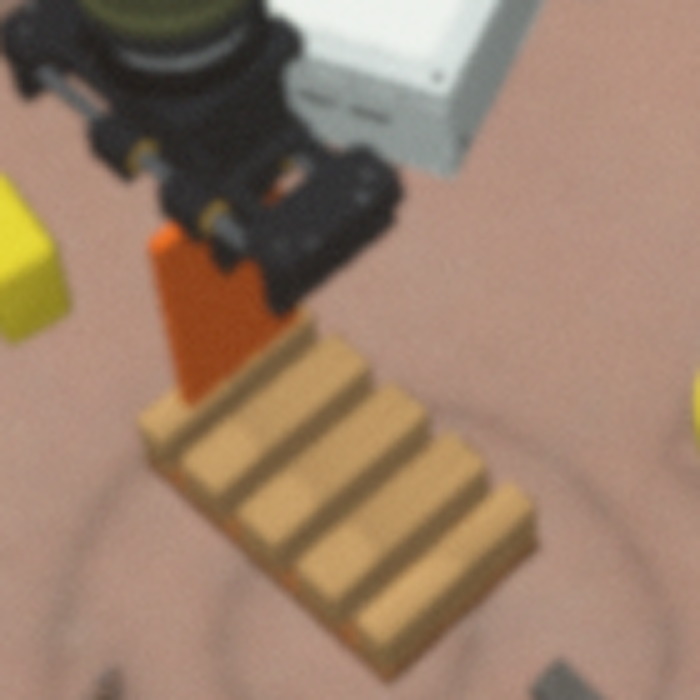

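View pics/e2.png

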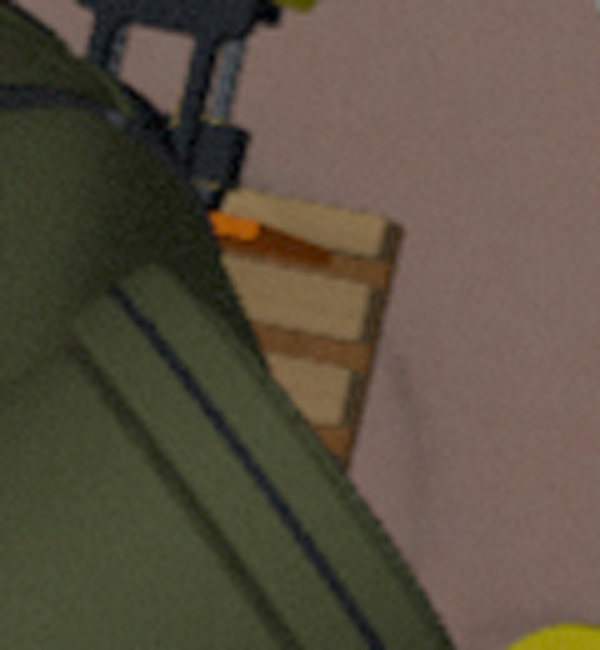

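```bash
cat >> geo.py <<'E'
def wire(tag,cam,box,k,i,tcp,S=.095,out=None,dz=None):
    im=cv2.imread(f"pics/{tag}_{cam}.png"); x0,y0,x1,y1=box
    im=cv2.resize(im[y0:y1,x0:x1],None,fx=k,fy=k,interpolation=cv2.INTER_CUBIC)
    def poly(P,col):
        q=((proj(cam,P)-[x0,y0]+.5)*k-.5); cv2.polylines(im,[np.round(q*8).astype(int)],True,col,1,cv2.LINE_AA,3)
    v=[RC[0],RC[1],RY]
    for j in range(4):
        c=-.06+.04*j; poly(place(v,np.array([[c-.006,-.05,.044],[c+.006,-.05,.044],[c+.006,.05,.044],[c-.006,.05,.044]])),(255,255,0))
    poly(place(v,np.array([[-.086,-.05,.044],[.086,-.05,.044],[.086,.05,.044],[-.086,.05,.044]])),(255,255,255))
    if tcp is not None:
        b=tcp-Z*S
        for zz in(0,.13):
            poly(place([b[0],b[1],RY],np.array([[-.004,-.035,b[2]+zz],[.004,-.035,b[2]+zz],[.004,.035,b[2]+zz],[-.004,.035,b[2]+zz]])),(0,255,0))
    cv2.imwrite(out,im)
E
python3 - <<'E'
from geo import *
p=env.current_position()
wire("e","scene",(210,270,320,380),7,3,p,out="pics/e3.png")
wire("e","top",(150,220,230,330),7,3,p,out="pics/e4.png")
E
```

```text
(no output)
```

View pics/e3.png

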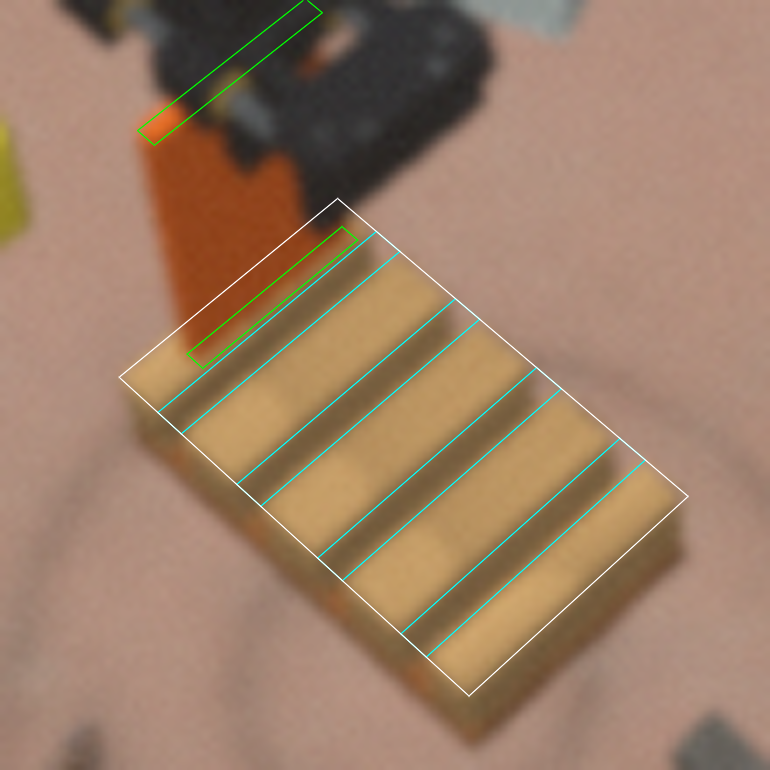

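View pics/e4.png

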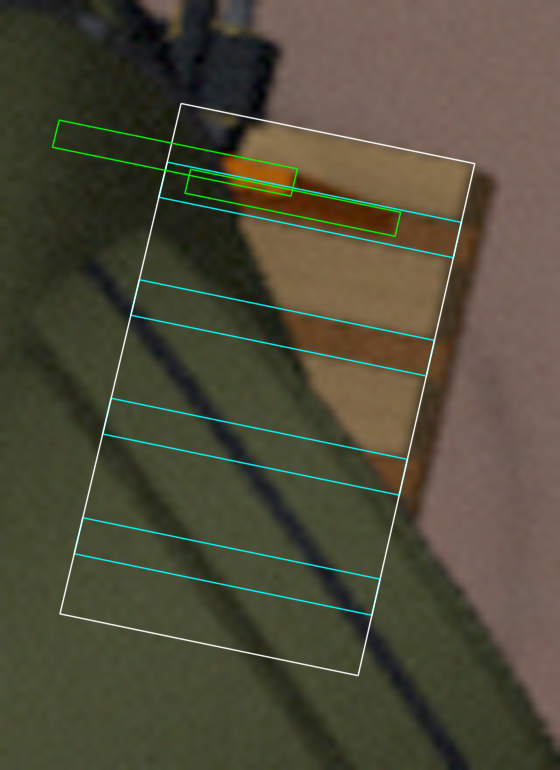

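The wireframe agrees with the panel and rack to about 1 px. A quick intensity profile across the slots will refine the rack's x.

Run:
```python
from geo import *
np.set_printoptions(precision=1,suppress=True,linewidth=150)
xs_=np.arange(-.1,.1,.0005)
for cam in("top","scene"):
    im=cv2.GaussianBlur(cv2.imread(f"pics/a_{cam}.png"),(0,0),.6)[:,:,1].astype(np.float32)
    pr=[]
    for y in np.arange(-.042,.043,.004):
        P=place([RC[0],RC[1],RY],np.c_[xs_,0*xs_+y,0*xs_+.044]); q=proj(cam,P).astype(np.float32)
        pr.append(cv2.remap(im,q[:,0].reshape(1,-1),q[:,1].reshape(1,-1),cv2.INTER_CUBIC)[0])
    m=np.mean(pr,0); g=np.gradient(m)
    from scipy.signal import find_peaks
    for s in(1,-1):
        k,_=find_peaks(s*g,height=.35*np.max(s*g)); print(cam,s,xs_[k]*1000)
    # yaw check: slope of an edge across y
```

```text
top 1 [-53.5 -13.5  26.5  66.5]
top -1 [-67. -27.  13.  53.  84.]
scene 1 [-84.5 -52.5 -12.   27.5  68.5]
scene -1 [-66.5 -25.5  15.   54.5]
```

Run:
```python
from geo import *
b=env.current_contact_force()
r=env.movel(slot(3)+Z*.104,max_speed=.05,f_stop=5)
print(r,env.current_position()-slot(3),env.current_contact_force()-b,env.current_opening()*88,env.current_clock())
snap("f"); wire("f","scene",(210,270,320,380),7,3,env.current_position(),out="pics/f3.png")
```

```text
True [-0.00016636 -0.0002662   0.10673559] [0.07121745 0.64848135 4.40425356] 7.87877273135041 10.425
```

View pics/f3.png

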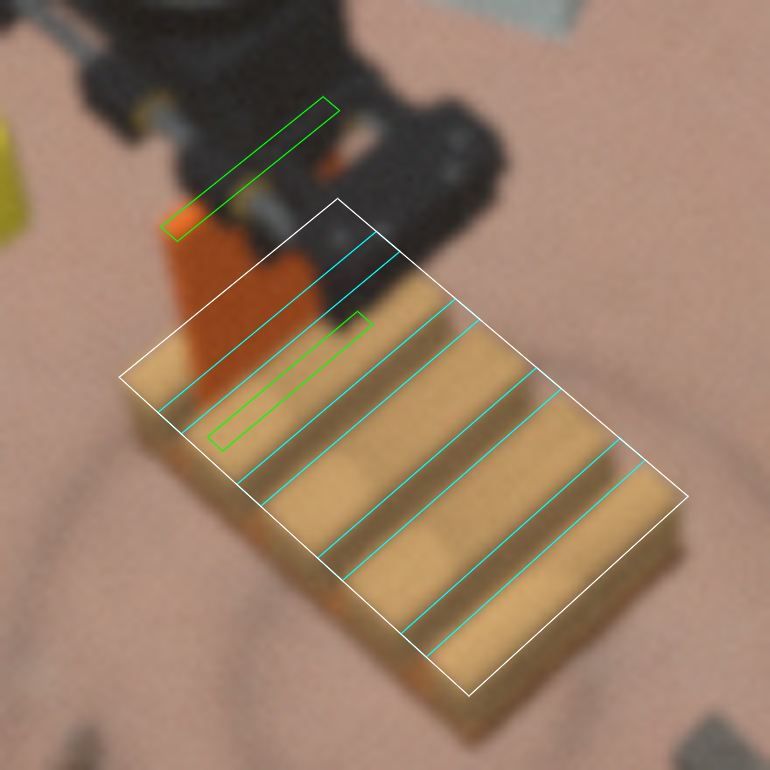

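The panel bottomed at TCP z = 0.1067, which is the slot floor, and it is down in the slot. Release it and go for blue.

Run:
```python
from geo import *
claw.move_gripper(.28,20); p=env.current_position()
env.movel(p+Z*.12,max_speed=.15)
T=TOPC["blue"]; R=RL(1)
env.move_pose(T+U*.1,R)
claw.move_gripper(.42,20)
snap("g"); print(env.current_clock(),env.current_position()-(T+U*.1))
wire("g","scene",(210,270,320,380),7,3,None,out="pics/g1.png")
s=cv2.imread("pics/g_scene.png"); crop(s,230,130,370,250,5,"pics/g2.png")
```

```text
13.9 [1.31094477e-05 1.38666116e-04 4.70107438e-05]
```

View pics/g1.png

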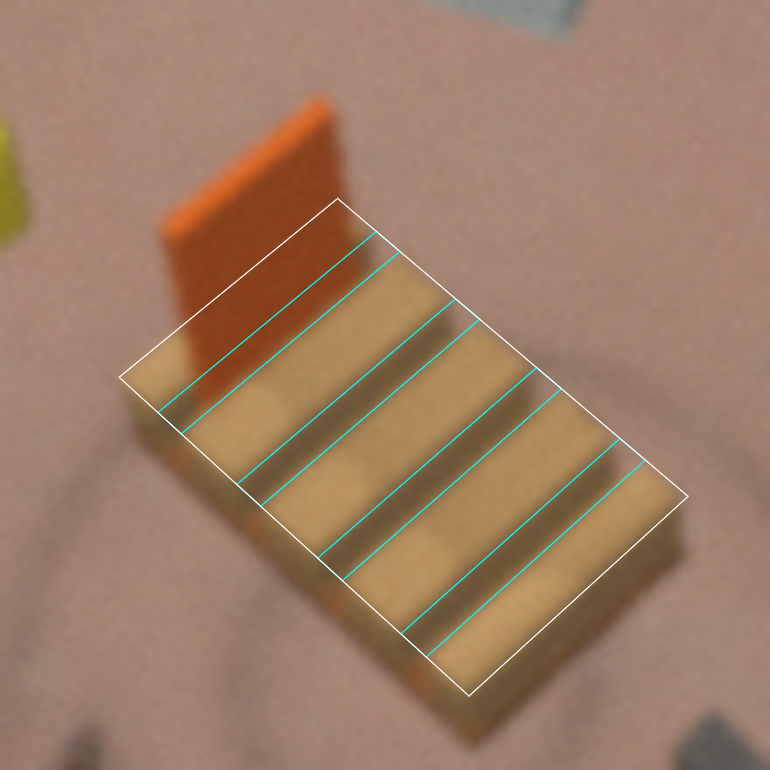

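View pics/g2.png

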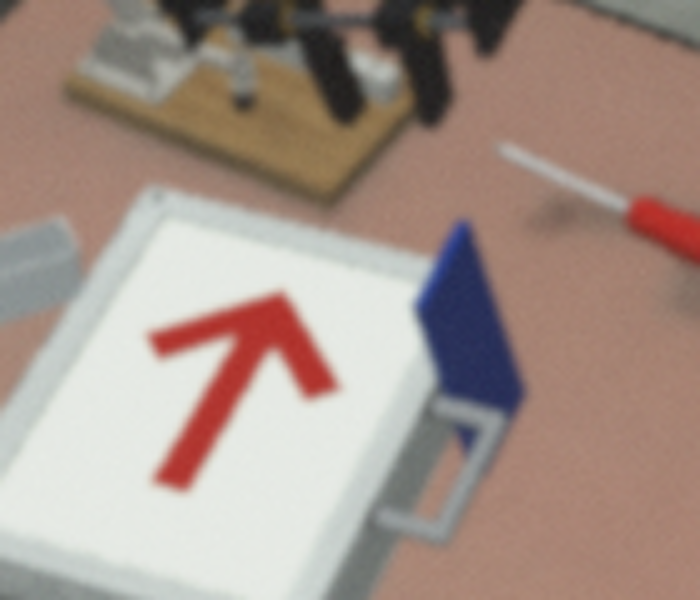

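The orange panel stands upright in slot 3 (crop 165–340, 95–400), blue still leans (420–520, 220–450), and the gripper is above it. Now grip blue.

Run:
```python
from geo import *
T=TOPC["blue"]
print(env.movel(T-U*.035,max_speed=.1,f_stop=6), env.current_position()-(T-U*.035), env.current_contact_force())
claw.move_gripper(0,20); print("open",env.current_opening()*88,env.current_contact_force())
p=env.current_position()
env.movel(p+Z*.14,max_speed=.12)
print("open",env.current_opening()*88,env.current_contact_force(),env.current_clock())
env.move_pose(slot(1)+Z*.26,RD(1))
env.movel(slot(1)+Z*.16,max_speed=.12); env.wait(.2)
print(env.current_position()-(slot(1)+Z*.16),env.current_contact_force(),env.current_opening()*88,env.current_clock())
snap("h"); wire("h","scene",(210,270,320,380),7,3,env.current_position(),out="pics/h3.png")
```

```text
False [6.02304645e-04 9.75922637e-05 5.27560684e-04] [ 0.11196869  0.13216499 -0.10187876]
open 7.7040054007082714 [ 0.02080483 -1.08187137 -0.23323052]
open 7.798182007605662 [-0.22028796  0.36106502 -1.60391845] 17.2583
[0.0003722  0.00024368 0.00063065] [-0.08181262 -0.419812   -1.67870842] 7.927693085738708 20.0583
```

View pics/h3.png

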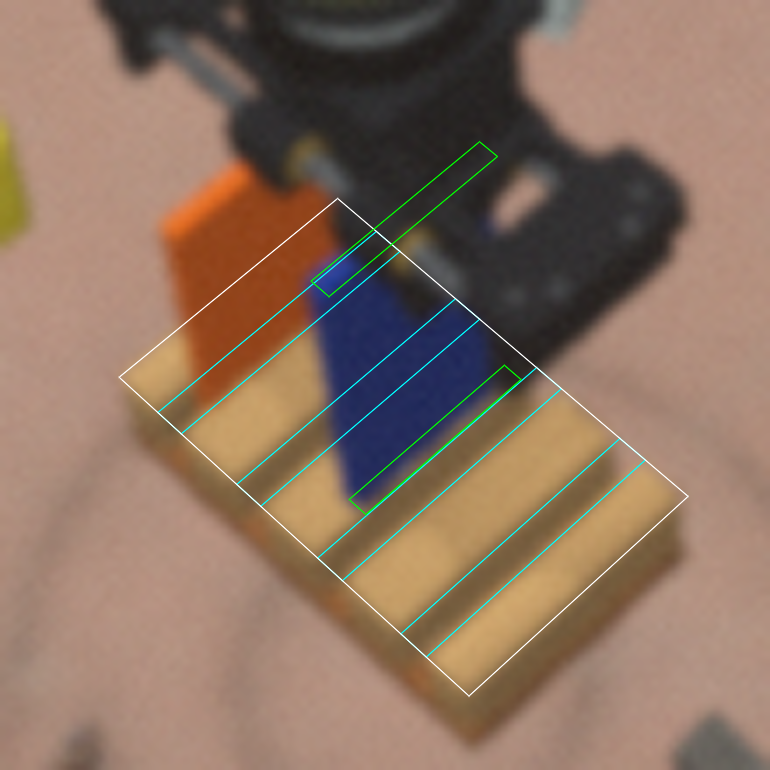

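The blue panel hangs over slot 1 and matches the predicted outline (lower corner at (350,500)). Insert it.

Run:
```python
from geo import *
b=env.current_contact_force()
r=env.movel(slot(1)+Z*.104,max_speed=.05,f_stop=5)
print(r,env.current_position()-slot(1),env.current_contact_force()-b,env.current_opening()*88,env.current_clock())
```

```text
True [-0.00012589 -0.00019526  0.10656637] [-0.70641417 -0.30640843  5.02775634] 7.782850068787495 21.1417
```

Run:
```python
from geo import *
claw.move_gripper(.28,20); p=env.current_position()
env.movel(p+Z*.13,max_speed=.15)
# out of the way, over the table on robot's side of sign
hp=np.array([.4887,-.0586,.067]); R=rot(-Z,xs)
env.move_pose(hp+Z*.2-xs*.08,R)
snap("i"); print(env.current_clock())
wire("i","scene",(210,270,320,380),7,3,None,out="pics/i1.png")
s=cv2.imread("pics/i_scene.png"); crop(s,210,150,350,290,5,"pics/i2.png")
t=cv2.imread("pics/i_top.png"); crop(t,240,130,400,290,5,"pics/i3.png")
```

```text
24.025
```

View pics/i1.png

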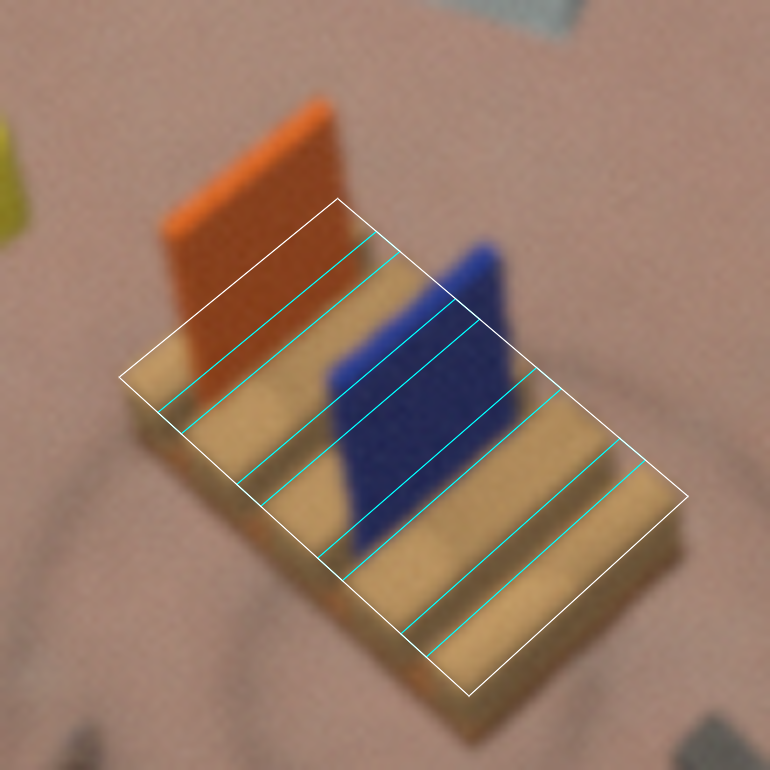

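View pics/i2.png

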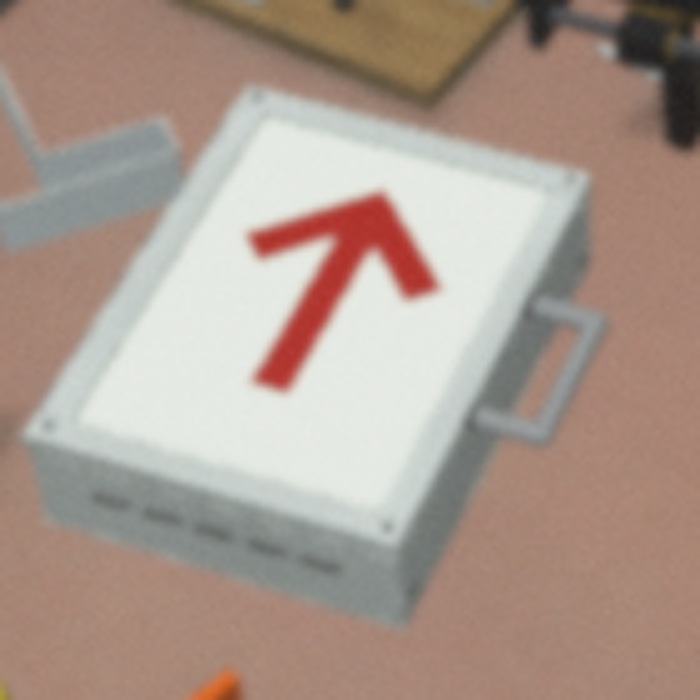

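View pics/i3.png

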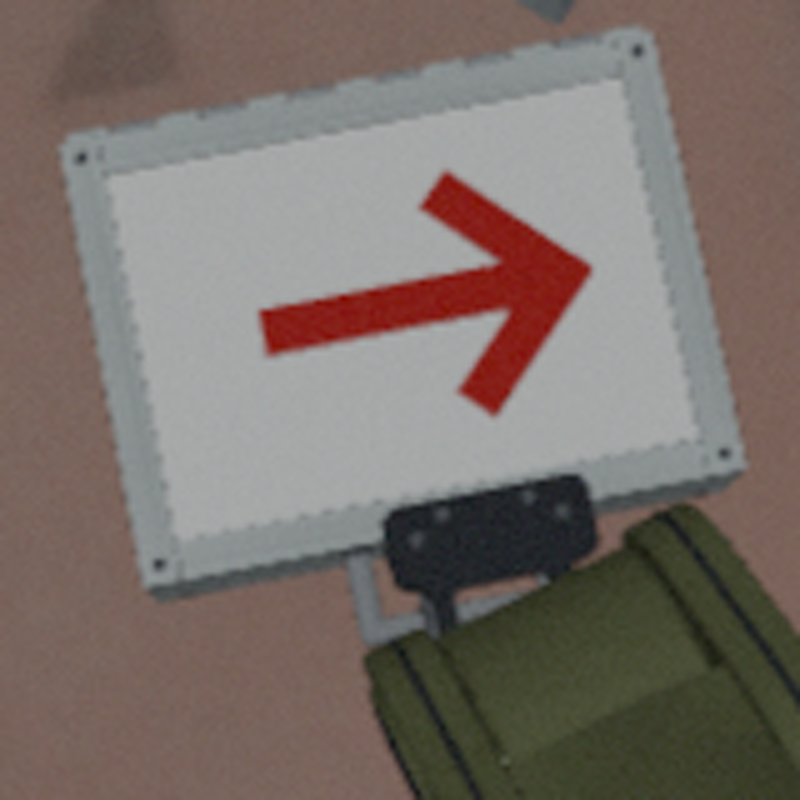

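Both panels stand in slots 3 and 1. In the scene crop the handle bar runs from about (541,430) to (596,319). Measure it again.

Run:
```python
from geo import *
np.set_printoptions(precision=4,suppress=True)
e=back("scene",uncrop([[541,430],[596,319]],210,150,5),.067); print(e,e.mean(0),np.linalg.norm(e[0]-e[1]),np.arctan2(-(e[1]-e[0])[0]*-1,-(e[1]-e[0])[1]))
t=back("top",uncrop([[370,658],[559,621]],240,125,5),.067); print(t,t.mean(0),np.linalg.norm(t[0]-t[1]))
# draw candidate bar
for hp in ([.4887,-.0586,.067],):
  hp=np.array(hp); ys=np.cross(Z,xs)
  for cam,f_,box in(("scene","pics/i_scene.png",(260,180,350,260)),("top","pics/a_top.png",(290,210,380,280))):
    im=cv2.imread(f_);x0,y0,x1,y1=box;im=cv2.resize(im[y0:y1,x0:x1],None,fx=8,fy=8,interpolation=cv2.INTER_CUBIC)
    P=np.array([hp+a*.006*xs+b*.042*ys for a,b in((1,1),(1,-1),(-1,-1),(-1,1))])
    q=(proj(cam,P)-[x0,y0]+.5)*8-.5; cv2.polylines(im,[np.round(q*8).astype(int)],True,(0,255,0),1,cv2.LINE_AA,3)
    cv2.imwrite(f"pics/j_{cam}.png",im)
```

```text
[[ 0.4846 -0.021   0.067 ]
 [ 0.5001 -0.1028  0.067 ]] [ 0.4924 -0.0619  0.067 ] 0.08326146974117543 0.18706645925191365
[[ 0.4811 -0.0156  0.067 ]
 [ 0.4969 -0.102   0.067 ]] [ 0.489  -0.0588  0.067 ] 0.0878061243759855
```

View pics/j_scene.png

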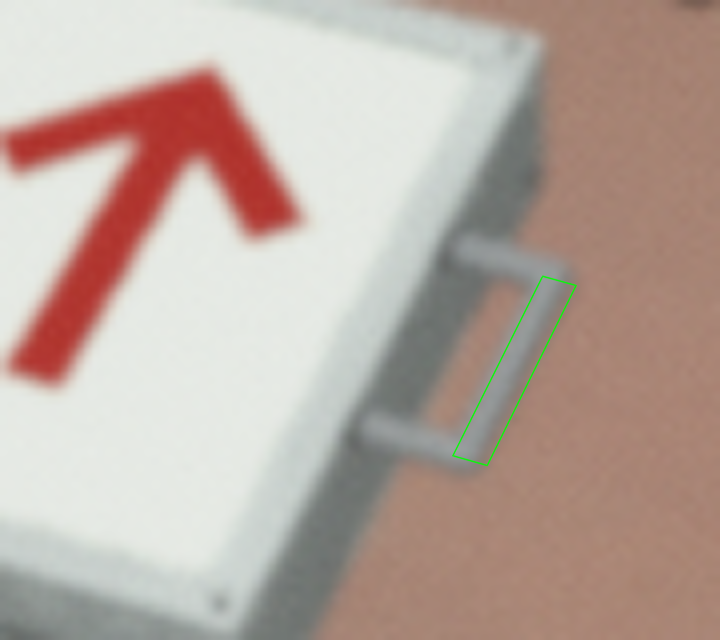

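View pics/j_top.png

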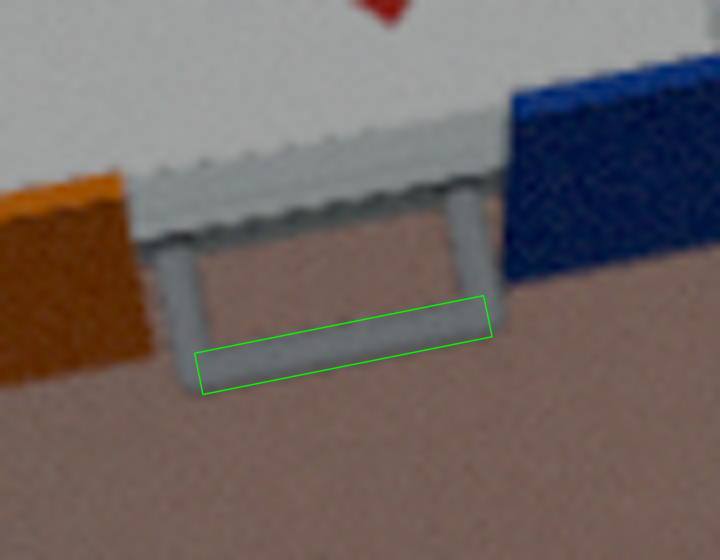

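Run:
```python
from geo import *
hp=np.array([.4905,-.0597,.067]); R=rot(-Z,xs)
claw.move_gripper(.32,15)
env.move_pose(hp+Z*.06,R); env.wait(.1); b=env.current_contact_force()
r=env.movel(hp-Z*.019,max_speed=.07,f_stop=5); print(r,env.current_position()-hp,env.current_contact_force()-b)
if not r:
    claw.move_gripper(0,15); env.wait(.2)
    print("open",env.current_opening()*88,env.current_contact_force()-b)
print(env.current_clock()); snap("k")
s=cv2.imread("pics/k_scene.png"); crop(s,240,130,380,270,5,"pics/k1.png")
```

```text
False [ 2.64719499e-04 -2.77926029e-05 -1.86702613e-02] [-0.96427191 -0.75878263 -0.39655524]
open 10.982114382669057 [-4.21343701 -0.13854881  4.14735746]
26.9583
```

View pics/k1.png

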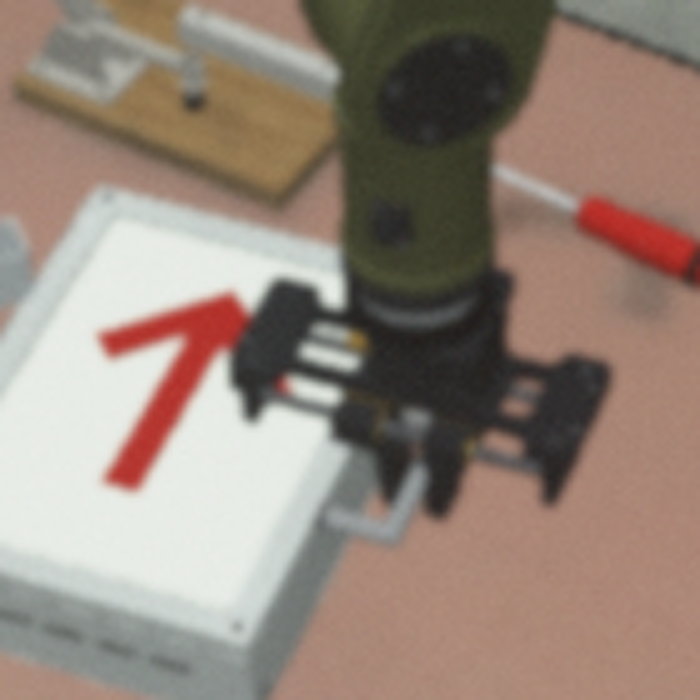

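The bar is gripped between the fingers (11 mm opening). Raise it along the arc in 10° steps.

```bash
cat > lift.py <<'E'
from geo import *
hp=np.array([.4905,-.0597,.067]); H=hp+.248*xs; H[2]=.060; K=.3
def pose(a):
    th=np.radians(a); b=K*th
    r=hp-H; rx_,rz=r@xs,r[2]            # rotate so free edge rises
    c,s=np.cos(th),np.sin(th)
    p=H+xs*(c*rx_+s*rz)+Z*(-s*rx_+c*rz)
    y=-np.cos(b)*Z+np.sin(b)*xs; z=np.cos(b)*xs+np.sin(b)*Z
    return p+.019*y,rot(y,z)
E
python3 - <<'E'
from lift import *
claw.move_gripper(0,30); print(env.current_opening()*88)
print([env.inverse_kinematics(*pose(a)) is not None for a in range(0,61,10)])
for a in (10,20,30):
    p,R=pose(a); r=env.movel(p,R,max_speed=.08,f_stop=30)
    print(a,r,env.current_position()-p,env.current_contact_force(),env.current_opening()*88)
    if r: break
print(env.current_clock()); snap("l"); s=cv2.imread("pics/l_scene.png"); crop(s,200,100,360,290,4,"pics/l1.png")
E
```

```text
10.29248099227558
[True, True, True, True, True, True, True]
10 False [-0.00119261 -0.00046188  0.00044718] [-4.60928065 -0.34465398 -1.7754255 ] 10.175914001333284
20 False [-0.00060407 -0.00038808  0.00020492] [-6.0545166  -0.73845528 -0.6563986 ] 9.534629432544367
30 False [ 4.17429490e-04 -1.51136283e-04 -6.25189444e-06] [-1.96507411 -1.5284998  -1.30836607] 9.369890791033843
29.3583
```

View pics/l1.png

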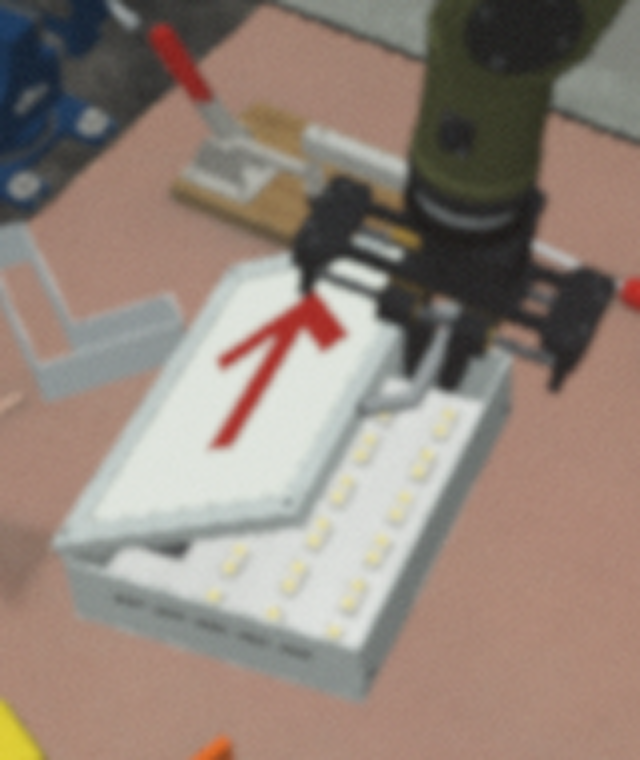

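The face is about half open, with the LEDs visible and the bar well inside the fingers. Continue to 60°, watching the opening.

Run:
```python
from lift import *
for a in (40,50,60):
    p,R=pose(a); r=env.movel(p,R,max_speed=.08,f_stop=30)
    print(a,r,env.current_position()-p,env.current_contact_force(),env.current_opening()*88)
    if r: break
env.wait(.5); print(env.current_opening()*88,env.current_contact_force(),abs(env.current_qd()).max())
print(env.current_clock()); snap("m"); s=cv2.imread("pics/m_scene.png"); crop(s,200,60,360,290,3,"pics/m1.png")
t=cv2.imread("pics/m_top.png"); cv2.imwrite("pics/m2.png",cv2.resize(t[110:300,150:420],None,fx=2.8,fy=2.8))
```

```text
40 False [0.00360085 0.00049834 0.00166914] [ 6.40068476 -1.6561383  -8.02953642] 8.903328886546806
50 False [0.0036691  0.00053458 0.00041945] [ 12.72963165   0.48919141 -20.22190909] 8.816416346096059
60 False [ 7.35585901e-04 -9.23765244e-05 -1.19766480e-03] [  9.46197111  -1.00696762 -18.33547462] 9.050388047920007
8.940580007762996 [  8.29841078  -0.59530827 -20.69919456] 0.002049596490417578
32.0583
```

View pics/m1.png

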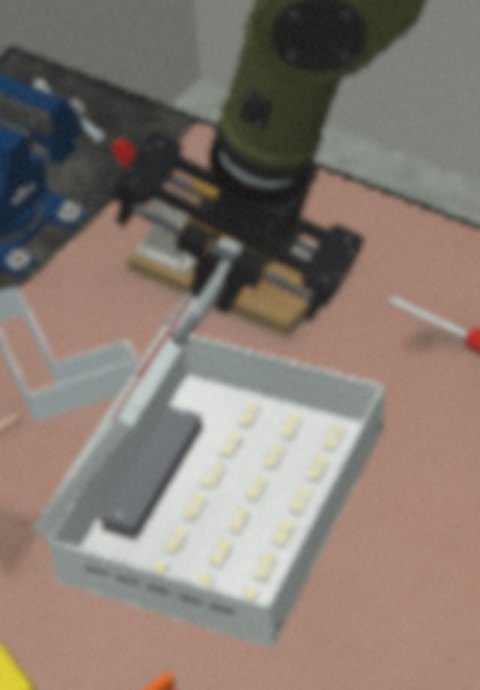

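View pics/m2.png

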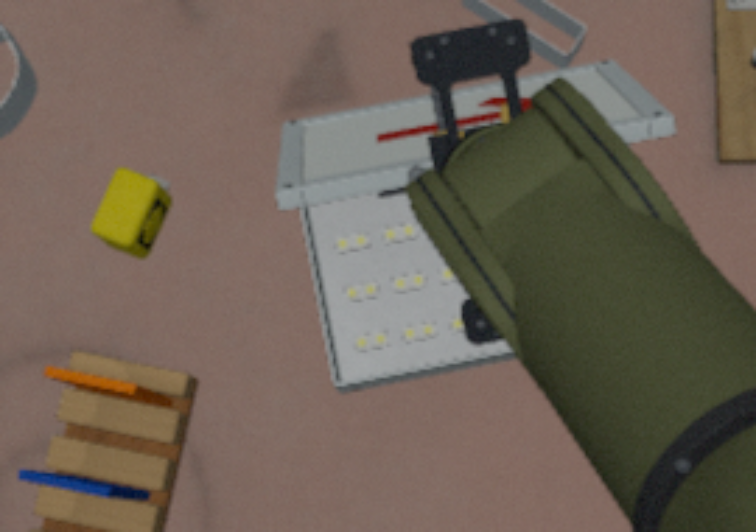

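Run:
```python
from lift import *
ys=np.cross(Z,xs)
print(env.current_position(),H)
for Hc in (H,np.array([.6328,-.0322,0])+.108*xs+Z*.06):
  for a in (55,60,65):
    th=np.radians(a); d=-np.cos(th)*xs+np.sin(th)*Z; n=np.sin(th)*xs+np.cos(th)*Z
    P=np.array([Hc+.208*d+s*.14*ys+h*n for s,h in((1,0),(1,.014),(-1,0),(-1,.014))])
    print(a,((proj("top",P)-[150,110])*2.8).round().tolist(), "scene",((proj("scene",P[:2])-[200,60])*3).round().tolist())
im=cv2.imread("pics/m_top.png"); crop(im,245,125,300,190,10,"pics/m3.png")
im=cv2.imread("pics/m_top.png"); crop(im,350,125,400,180,10,"pics/m4.png")
```

```text
[ 0.62478739 -0.03476004  0.25900604] [ 0.73426819 -0.01408126  0.06      ]
55 [[287.0, 235.0], [283.0, 216.0], [679.0, 158.0], [677.0, 140.0]] scene [[153.0, 442.0], [138.0, 431.0]]
60 [[281.0, 211.0], [277.0, 191.0], [677.0, 134.0], [674.0, 114.0]] scene [[134.0, 428.0], [119.0, 418.0]]
65 [[275.0, 185.0], [271.0, 165.0], [674.0, 108.0], [671.0, 88.0]] scene [[114.0, 416.0], [98.0, 406.0]]
55 [[285.0, 228.0], [280.0, 210.0], [676.0, 152.0], [675.0, 133.0]] scene [[147.0, 441.0], [132.0, 430.0]]
60 [[279.0, 204.0], [274.0, 185.0], [674.0, 127.0], [672.0, 107.0]] scene [[128.0, 427.0], [113.0, 417.0]]
65 [[273.0, 179.0], [268.0, 158.0], [671.0, 101.0], [668.0, 81.0]] scene [[108.0, 415.0], [92.0, 405.0]]
```

View pics/m3.png

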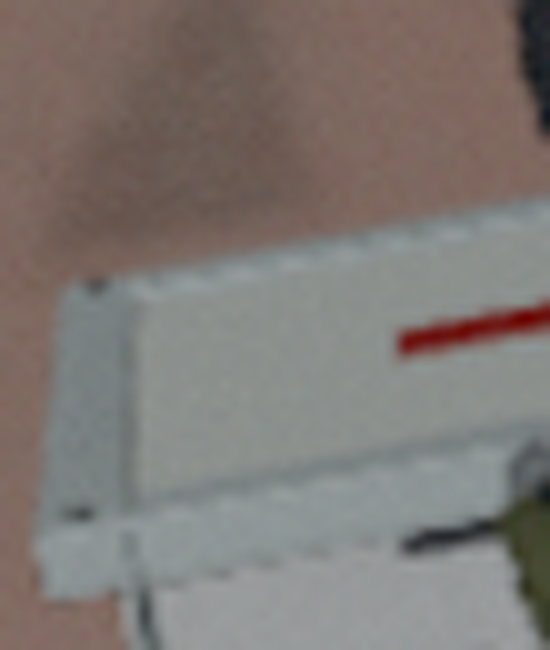

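View pics/m4.png

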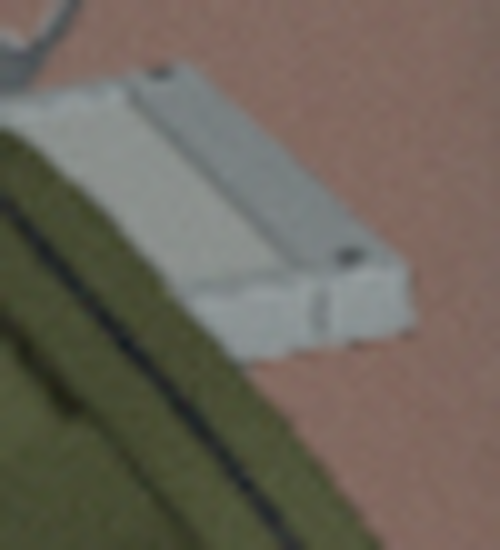

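The free-edge corners in the top view at (278.6,210) and (675.4,133.8) match the 60° prediction, with an estimate of 58.5–60°. There is about 20 N of radial pull because I took the radius slightly too large. I'll ease that by moving 2.5 mm towards the hinge, then check the panels.

Run:
```python
from lift import *
p=pose(60)[0]+.0025*(.5*xs-.866*Z)
env.movel(p,max_speed=.02); env.wait(.6)
f0=env.current_contact_force(); q0=env.current_opening()*88; env.wait(1.0)
print(f0,env.current_contact_force(),q0,env.current_opening()*88,abs(env.current_qd()).max(),env.current_position()-p,env.current_clock())
snap("n"); wire("n","scene",(210,270,320,380),5,3,None,out="pics/n1.png")
t=cv2.imread("pics/n_top.png"); cv2.imwrite("pics/n2.png",cv2.resize(t[110:380,150:520],None,fx=2,fy=2))
```

```text
[-3.83723654 -3.4296283   6.95569494] [-4.56617456 -3.77010277  6.39294678] 9.188792106688217 8.725738529032146 0.0020431917597796396 [ 0.00023616 -0.00024254  0.00089527] 34.0333
```

View pics/n1.png

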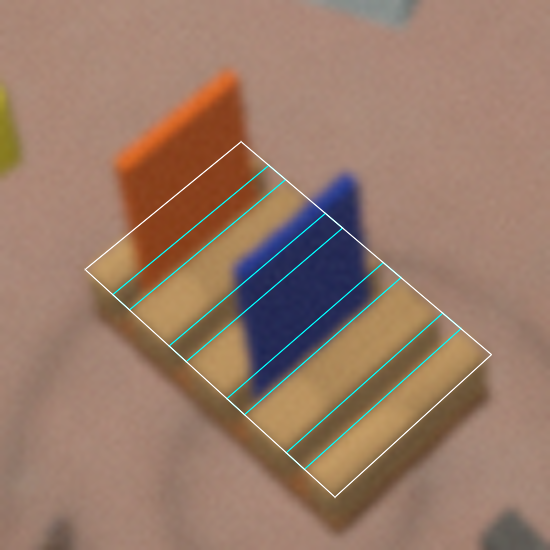

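View pics/n2.png

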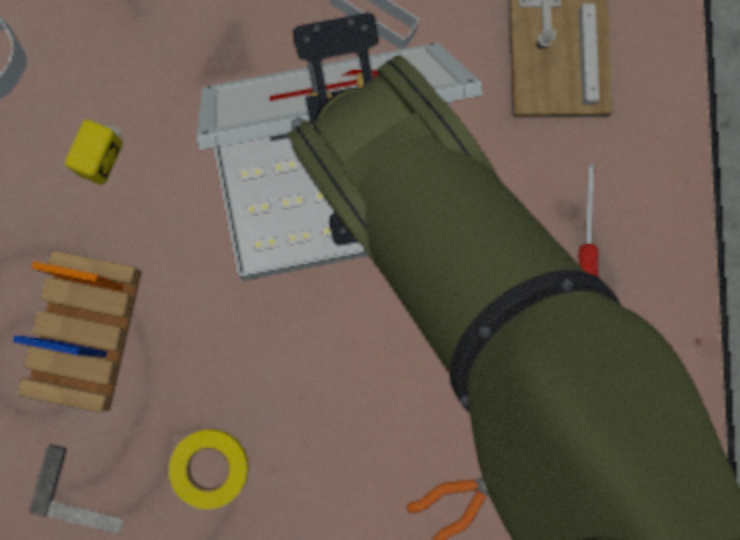

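The panels stand unchanged in slots 3 and 1. The face's free-edge corner is at n2 (200,147), still matching 60°, and everything is still. Handing in.

Run:
```python
from plant import env
env.hand_in(); print(env.current_clock())
```

```text
the job is handed in; nothing more can be done
the job is handed in; nothing more can be done
```

The job is done and handed in at about 34 s of the 72 s allowed; no verdict is reported. The orange panel stands in slot 3 and the blue panel in slot 1, both let go, and the arm is holding the sign's face open at about 60°.

- **Panels:** each one touched the slot floor with the gripper tip 0.107 m above the table, as predicted. The last scene picture shows both upright in their slots.
- **Face:** its free-edge corners matched the 60° prediction. The estimate is 58.5–60°, depending on where exactly the hinge line lies.
- **Hold:** I set the grip on the handle to 30 N. The arm was still over the last second I watched.
- **Other things:** nothing touched the tape measure or the screwdriver. The marker was hidden under the arm in the last top view, so I couldn't check it at the end.

Two readings did not agree with what I expected:

- **Handle radius:** my measured sign centre put the handle 5–7 mm farther from the hinge than the 248 mm given. With the arc I used, the arm pulled outward on the hinge with about 20 N at 60°. I moved 2.5 mm towards the hinge, which cut this to about 9 N.
- **Grip opening:** it read about 9 mm on the 12 mm handle bar. I put this down to give in the pads, because the half-open picture showed the bar well inside the fingers.

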